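Take the charged hand lamp out of its leaning dock and stand it on the lamp rest

TASK

The yellow hand lamp is charged: first turn the dock's selector knob to the white mark (off), with the lamp still in its cradle, then lift the lamp out of the leaning cradle by its handle and set it down gently and upright in the middle of the round lamp rest. The rest's plate stands at whatever height it was last set to, so feel for it; do not disturb the spray can or the tin.

Things in the scene. Friction and masses are not known exactly. Their poses are not given: they have to be found in the camera images.
- dock: Fixed charging dock, black. Origin on the table under the cradle floor's centre, which is at (0,0,0.055); x to its back, y left, z up. The cradle leans 0.50 rad to the front, its axis along (-0.479,0,0.878); pocket 81 x 79 mm inside, 36 deep, 8 mm walls. Grey console 122 x 122 mm, 40 high, centred (0.006,-0.135), carries the selector. Base x -0.06 to 0.07, y -0.203 to 0.069.
- selector (a joint): Angle of the selector knob, rad, clockwise from above positive. At 0 it points to the white mark (off), at the dock's +x side of the knob; blue mark at -0.70, orange marks at 0.70 and 1.40. Detents every 0.698 rad hold with up to about 0.1 Nm; stops at -0.8 and 1.5. It starts at one of the orange marks.
- selector_grip (a point): On the knob's axis, 72 mm above the table, 3 mm below the top of its black bar grip; turns with the knob, x along the bar towards the pointer's white line, z up. Bar 46 mm long, 12 wide, 27 tall, on a disc of 50 mm diameter whose top is 24 mm below this point.
- lamp: Yellow hand lamp, loose, 0.45 to 0.8 kg. Body 76 (x) x 74 (y) x 90 mm (z), origin at the centre of its underside, z up through the handle; round white lens on its -x face; centre of mass on its z axis about 60 mm up. It stands in the cradle with 2.5 mm play all round, leaning 0.50 rad with it, lens to the dock's front.
- lamp_grip (a point): Centre of the lamp's black handle bar, 130 mm above its underside, same axes as the lamp. The bar runs along the lamp's x, 18 mm wide (y), 16 mm tall, 48 mm of it clear between the posts; 32 mm of free space under it.
- rest: Lamp rest: fixed grey round foot, 116 mm diameter, telescopic column, round black rubber-topped plate, 132 mm diameter, centred over it. Origin on the table at the foot's centre. The plate's top stands 80 to 135 mm above the table, not reported; it is sprung: gives 1 mm per 3 N for up to 12 mm (2 to 3 mm under the lamp), then it is stiff.
- spray_can: Bystander: spray can with a green cap, 52 mm diameter, 171 mm tall, standing at the back; origin at the centre of its underside.
- tin: Bystander: round tin, 77 mm diameter, 77 mm tall, at the right; origin at the centre of its underside.
There are look-alikes about, which are no part of the job. Leave any green or orange look-alike of the rest alone.

How it is judged:
By the outcome, as a careful person would: the job done as asked, in the order asked, and still so for the second after the job is handed in, with the robot touching nothing.
It also fails if it takes over 54 s, if anything falls off the work surface, if the arm or the gripper's body presses on something with over 40 N, if the wrist force passes 120 N, or if a joint passes its speed limit or range.

ROBOT

A 6-joint arm with a two-finger parallel gripper is mounted at the origin on the work surface; the furniture and walls round the work are solid. World frame = base frame: x ahead of the robot, y to its left, z up, the work surface at z = 0. Lengths are in m, angles in rad, forces in N, time in s.
With the tool pointing down it reaches from about 0.325 to 0.925 m from the base axis. Payload 3.1 kg.
Tool frame: the origin (TCP) lies midway between the tips of the shut fingers; the grasp point (between the pads) lies robot.pinch_z behind it (robot.pinch_z is the distance from the TCP to the grasp point, in m); z points along the fingers, y is the line along which they close (so a half turn about z gives the same grasp; the last joint's range is limited). The gripper opens to 85 mm and grips with 20 to 120 N. Pads are 22 mm wide; open, the fingers measure 114 mm over their backs; the gripper's body (76 mm by 85 mm) begins 54 mm behind the grasp point. The pads swing forward as they close: fully open they stand 13 mm farther back than shut.
Start: joints at [1.179, 0.217, 1.613, -0, 1.311, -0.112], TCP at [0.173, 0.601, 0.205] pointing down, gripper open.
Joint ranges: [-2.75, 2.75], [-0.78, 2.1], [0.31, 2.55], [-1.13, 4.27], [0.13, 2.63], [-2.58, 2.58]. Speed limits (rad/s): [2.79, 2.79, 3.14, 3.14, 3.14, 3.14].

INTERFACE

Orientations are given as a unit quaternion [w, x, y, z].
In Python, from bench import robot gives the robot as it stands.
- The arm moves only by the tool arm_command, never from a script. Its argument "plan" is a list that holds one entry, the list of rows, each a list of 7 numbers: the finger opening in mm, from 0 to 85.4, then the shift along the tool's x, y, z in mm, then the turn, a rotation vector about the tool's x, y, z in rad. A call has 1 to 12 rows; each row is the pose to reach, as a shift and turn from the pose commanded when the call began, along the tool's axes at that moment; what a row does not reach only later rows make up. A row lasts 1/12 s, in which the tool goes at most 41.7 mm and 7.16 degrees, less where a joint would pass 70% of its speed; a pose out of reach is approached as far as the arm can. A call with a gripper value outside its range is refused whole. The fingers move at their own pace and stop on an object; the grip force is fixed at half the most. Time passes only in rows, so rows that repeat a pose let the fingers close. It gives the time, the measured TCP pose, the force, the opening and the grip force at its end, in the units of the state.
- robot.get_state(): the state, without advancing time (a new reading comes with each control period).
- robot.grab_frame(name): name is "scene" or "top" or "wrist"; returns (picture, depth): 400x640x3 uint8, red, green, blue; 400x640 float32, m along the optical axis (not along the pixel's ray), 0 where there is no reading.
- robot.calibration(name): a dict with "mtx" (3x3 intrinsics, pixels), "rvec" (rotation vector, rad) and "tvec" (3), from world to camera coordinates, as OpenCV has them. Camera axes: x right, y down, z forward; pixel columns grow to the right and rows downward; lengths in m; the calibration is good to about 2 mm. The wrist camera is an equidistant fisheye: a pixel r from the principal point sees the ray r / f radians off the axis. A picture is of the moment at which its call begins: read the wrist's pose just before it. calibration takes no time and is no camera call; for the wrist camera it gives the pose at the moment of the call.
- robot.job_done(): hands the job in; it is judged then, once.
The state is a dict: "time_s": time; "joint_positions": joint angles; "qd": joint speeds; "effort": joint torques, N m; "eef_pos": TCP position; "tool_rot": TCP orientation; "wrist_force": force on the tool from outside, world axes, zero at the start; "ft_torque": the same for the moment, N m; "finger_gap": finger opening in m; "grip_force": force on a finger pad.
Only numpy, scipy, OpenCV 4.12 (cv2) and the standard library are available. Lean on these libraries where they do the work, as an engineer would, in place of code of your own. Each camera call takes 0.05 s, during which the arm holds its last target. There are 200 camera calls.

## Working session

There is one attempt and no reset: what is moved stays moved. The work goes in short steps, Python scripts to look and compute and a tool call to move; the robot and the scene stay as the last step left them, time stands still between calls to the robot, and variables do not carry over. Pictures are saved under pics/ and viewed, at most 10 in all, crops included, and the job is handed in when it is done.

Besides the shell and the picture viewer there is one more tool, called after ">>>" in YAML: its name, and indented under it one key for each argument. arm_command: Moves the arm, as the interface text tells. Its arguments: {"type":"object","properties":{"plan":{"type":"array"}},"required":["plan"]}

```bash
mkdir -p pics; ls
cat > h.py <<'E'
import numpy as np, cv2
from scipy.spatial.transform import Rotation as R
from bench import robot
def cam(n):
    c=robot.calibration(n); M=cv2.Rodrigues(np.array(c["rvec"],float))[0]
    return np.array(c["mtx"],float),M,np.array(c["tvec"],float).ravel()
def pts(n,d):
    K,M,t=cam(n); v,u=np.mgrid[:400,:640]
    p=np.stack([(u-K[0,2])/K[0,0]*d,(v-K[1,2])/K[1,1]*d,d],-1)
    return (p-t)@M
E
python3 - <<'E'
from h import *
s=robot.get_state(); print(s, robot.pinch_z)
for n in("scene","top"):
    p,d=robot.grab_frame(n); np.savez(n+"0.npz",p=p,d=d); cv2.imwrite(f"pics/{n}0.png",p[:,:,::-1])
E
```

```text
pics
{'time_s': 0.0, 'joint_positions': array([ 1.17882192e+00,  2.17780148e-01,  1.61495041e+00, -2.41669823e-05,
        1.31130504e+00, -1.12198288e-01]), 'qd': array([-0.00031798, -0.00071112, -0.00090292,  0.00046598, -0.00022647,
        0.00019531]), 'effort': array([-1.89158207e-03, -3.96832430e+01, -3.03858304e+01, -1.73957178e-04,
        9.48194240e-03, -6.02412882e-06]), 'eef_pos': array([0.17222943, 0.59987156, 0.20324374]), 'tool_rot': array([-2.93360391e-04,  1.39429082e-01,  9.90231306e-01, -1.18578226e-03]), 'wrist_force': array([ 0.20216146,  0.60681059, -0.04995287]), 'ft_torque': array([0.03878047, 0.0124391 , 0.00364974]), 'grip_force': 0.0, 'finger_gap': 0.08539563532190855} 0.0187
```

View pics/scene0.png

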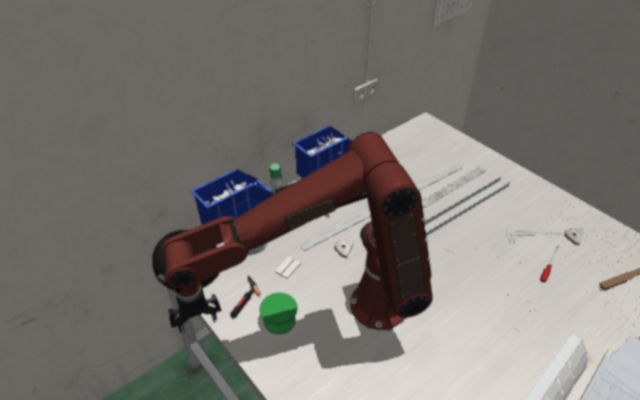

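View pics/top0.png

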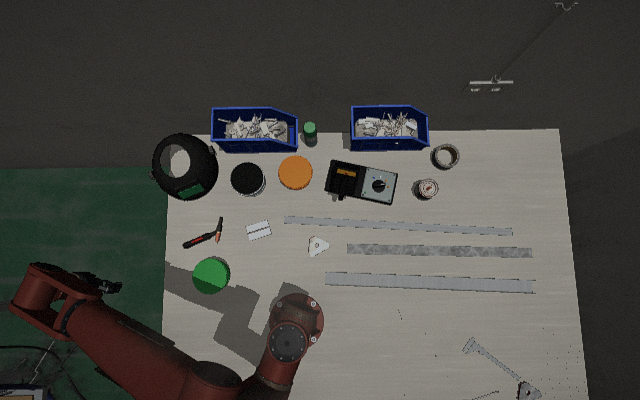

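The top view shows the dock at about (362,182), with the lamp at (345,180) and the knob at (380,186). There are three round plates: black (248,179), orange (295,172) and green (210,275). Only the black one fits the rest, since the task says to leave green and orange alone. The tin is at (426,188) and the can at (310,133). I'll confirm this with an enlarged crop.

Run:
```python
from h import *
z=np.load("top0.npz");p,d=z["p"],z["d"]
c=p[115:215,225:445,::-1]; cv2.imwrite("pics/topcrop.png",cv2.resize(c,None,fx=3.6,fy=3.6,interpolation=cv2.INTER_CUBIC))
P=pts("top",d); K,M,t=cam("top"); print("cam",-M.T@t,K[0,0])
for n,u,v in[("rest",248,179),("orange",295,172),("green",210,275),("can",310,126),("tin",426,188),("knob",380,186),("console",370,197),("console",392,178),("lamp",345,172),("table",300,240)]:
    print(n,P[v,u].round(3))
# black rest plate: points with z in 60..150mm near
b=P[179,248]
m=(np.hypot(P[...,0]-b[0],P[...,1]-b[1])<.1)&(abs(P[...,2]-b[2])<.012)
q=P[m]; print("rest n",m.sum(),q.mean(0),np.median(q[:,2]),(q.min(0)+q.max(0))/2,np.ptp(q,0))
```

```text
cam [ 0.24675879 -0.11044229  1.45629061] 366.9256364127169
rest [0.539 0.176 0.087]
orange [ 0.567 -0.003  0.072]
green [0.181 0.311 0.085]
can [ 0.717 -0.066  0.166]
tin [ 0.497 -0.505  0.067]
knob [ 0.507 -0.328  0.071]
console [ 0.47  -0.293  0.04 ]
console [ 0.545 -0.382  0.039]
lamp [ 0.555 -0.193  0.113]
table [ 0.309 -0.016 -0.001]
rest n 907 [0.54143573 0.18042453 0.0894767 ] 0.08964931702682434 [0.54236013 0.18155648 0.08735639] [0.13010426 0.1285296  0.02231157]
```

View pics/topcrop.png

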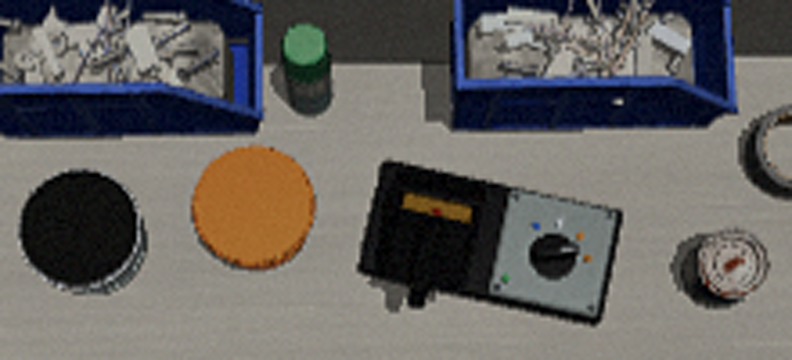

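The crop confirms it. The black rubber-topped plate at crop (80,228) is the rest, and orange at (253,207) is a look-alike. The knob at (553,255) points towards the far orange mark at (587,258), and the white mark is at (558,222). The lamp is at about (435,215), with what looks like its handle at (418,290).

Run:
```python
from h import *
z=np.load("top0.npz");p,d=z["p"].astype(int),z["d"]
P=pts("top",d); K,M,t=cam("top")
near=(np.hypot(P[...,0]-.51,P[...,1]+.33)<.11)
con=near&(abs(P[...,2]-.04)<.008)&(p.min(-1)>90)
# undo by casting on z=.04 plane
def cast(uv,h):
    uv=np.atleast_2d(uv).astype(float); r=np.c_[(uv-K[[0,1],[2,2]])/K[[0,1],[0,1]],np.ones(len(uv))]@M; o=-M.T@t
    return o+r*((h-o[2])/r[:,2])[:,None]
mask=cv2.morphologyEx(con.astype(np.uint8),cv2.MORPH_CLOSE,np.ones((9,9)))
cs=max(cv2.findContours(mask,0,2)[0],key=cv2.contourArea)
w=cast(cs[:,0],.04)[:,:2].astype(np.float32); r=cv2.minAreaRect(w*1000); print("console",r)
def dump(name,m):
    v,u=np.nonzero(m); print(name,m.sum(),u.mean().round(1),v.mean().round(1),P[m].mean(0).round(4))
y=(p[...,0]>p[...,2]+50)&(abs(P[...,0]-.53)<.1)&(abs(P[...,1]+.23)<.1)
dump("yellow",y)
# heights in lamp area
for v in range(158,206,3): print(v,(P[v,324:366:3,2]*1000).round().astype(int))
k=near&(P[...,2]>.058)&(P[...,2]<.09)&(P[...,1]<-.29); dump("knobbar",k)
m=k.astype(np.uint8);q=P[k][:,:2]; print(cv2.minAreaRect((q*1000).astype(np.float32)))
rs=(np.hypot(P[...,0]-.541,P[...,1]-.181)<.1)&(P[...,2]>.075); c=max(cv2.findContours(rs.astype(np.uint8),0,2)[0],key=cv2.contourArea)
print("rest",cv2.minEnclosingCircle((cast(c[:,0],.09)[:,:2]*1000).astype(np.float32)),np.median(P[rs][:,2]), P[rs][:,:2].mean(0))
for n,c0 in(("can",(.717,-.066)),("tin",(.497,-.505))):
    m=(np.hypot(P[...,0]-c0[0],P[...,1]-c0[1])<.05)&(P[...,2]>.06); q=P[m]; print(n,q.mean(0),q[:,2].max())
```

```text
console ((518.9527587890625, -326.4526672363281), (116.43277740478516, 115.87368774414062), 76.5499038696289)
yellow 84 346.1 172.3 [ 0.554  -0.1972  0.1108]
158 [-2 -3 -5 -3 -1  1 -1  0  1  0  0  0  2 -3]
161 [ 0 -6 -3 23 27 31 -7 -5 -4 -1  1 -1  2 -6]
164 [-4 -8 17 27 84 67 68 56 57 28 26  0 -1 -3]
167 [-10  -1  33  26 103 104 102 100  84  79  71  61  29  29]
170 [  3  -4  27  30  59 101  93  93 105 106 112 104  23  29]
173 [  0  -4  30  93 148 138 132 127 114 106  97 105  21  27]
176 [  0  -2  23  91 146 148 152 161 146 150 133  95  24  28]
179 [  3  23  26  82 139 142 173 194 147 149 148  97  27  26]
182 [ -6  28  33  70 135 133 188 190 143 144 140  22  28  34]
185 [ -1  33  28 126 126 132 181 180 136 136  80  30  28  43]
188 [  2  30  66 124 124 123 172 171 131 131  72  31  24  36]
191 [  5   5  21 120 123 124 167 126 126 124  66  30  23  36]
194 [ -4  -6   0   1  -2 163 165 115 118 118  32  34  25  42]
197 [ -3   1  -1   4  -1 163 159  -1  -5   4  10  24  23  30]
200 [  1  -7   2  -1  -1 148 149  -2  -1  -2   2  -1   1   2]
203 [-6  2 -3  3 -2  2 -5 -5 -3 -1  4 -8 -5  4]
knobbar 46 379.1 184.8 [ 0.5119 -0.3248  0.0715]
((512.78369140625, -324.98553466796875), (13.057848930358887, 46.02927780151367), 2.513681411743164)
rest ((541.4833984375, 180.1118927001953), 65.959716796875) 0.08965266755153195 [0.54140118 0.1804288 ]
can [ 0.70187473 -0.06286196  0.14201875] 0.1757263549862325
tin [ 0.49681341 -0.51055678  0.07109185] 0.08264434368793723
```

```bash
cat >> h.py <<'E'
def rot(head,tilt=0):  # tool y heading (rad); tilt leans tool z outward about tool y
    y=np.array([np.cos(head),np.sin(head),0]); z=np.array([0,0,-1.]); x=np.cross(y,z)
    return R.from_matrix(np.c_[x,y,z])*R.from_rotvec([0,tilt,0])
def cur():
    s=robot.get_state(); q=s["tool_rot"]; return np.array(s["eef_pos"]),R.from_quat([q[1],q[2],q[3],q[0]]),s
def delta(tp,tr,base=None):
    p,r=cur()[:2] if base is None else base
    print("shift",(r.inv().apply(np.array(tp)-p)*1000).round(1),"turn",(r.inv()*tr).as_rotvec().round(3))
E
python3 - <<'E'
from h import *
p,r,s=cur()
delta([.513,-.325,.30],rot(np.radians(-3.5)))
delta([.172,.60,.32],r)
E
```

```text
shift [-582.9 -795.1  -95. ] turn [-2.000e-03  1.000e-03  1.352e+00]
shift [   0.3   -0.3 -116.6] turn [0. 0. 0.]
```

>>> arm_command:
  plan:
    - [[85, 0, 0, -40, 0, 0, 0], [85, 0, 0, -80, 0, 0, 0], [85, 0, 0, -110, 0, 0, 0], [85, -583, -795, -110, 0, 0, 1.352], [85, -583, -795, -110, 0, 0, 1.352], [85, -583, -795, -110, 0, 0, 1.352], [85, -583, -795, -110, 0, 0, 1.352], [85, -583, -795, -110, 0, 0, 1.352], [85, -583, -795, -110, 0, 0, 1.352], [85, -583, -795, -110, 0, 0, 1.352], [85, -583, -795, -110, 0, 0, 1.352], [85, -583, -795, -110, 0, 0, 1.352]]

```text
time_s: 1.1
eef_pos: [0.302, 0.2469, 0.3141]
tool_rot: [0.0, 0.648, 0.762, -0.0]
wrist_force: [1.4, 0.4, -0.8]
finger_gap: 0.085
grip_force: 0.0
```

Run:
```python
from h import *
print(cur()[0]);delta([.513,-.325,.30],rot(np.radians(-3.5)))
```

```text
[0.30196122 0.24693072 0.31414552]
shift [-598.3  116.7   14.2] turn [0.    0.    0.222]
```

>>> arm_command:
  plan:
    - [[85, -598, 117, 14, 0, 0, 0.222], [85, -598, 117, 14, 0, 0, 0.222], [85, -598, 117, 14, 0, 0, 0.222], [85, -598, 117, 14, 0, 0, 0.222], [85, -598, 117, 14, 0, 0, 0.222], [85, -598, 117, 14, 0, 0, 0.222], [85, -598, 117, 14, 0, 0, 0.222], [85, -598, 117, 14, 0, 0, 0.222], [85, -598, 117, 14, 0, 0, 0.222], [85, -598, 117, 14, 0, 0, 0.222], [85, -598, 117, 14, 0, 0, 0.222], [85, -598, 117, 14, 0, 0, 0.222]]

```text
time_s: 2.1
eef_pos: [0.4779, -0.2212, 0.3024]
tool_rot: [-0.0, 0.727, 0.687, -0.0]
wrist_force: [0.3, 0.2, 0.8]
finger_gap: 0.085
grip_force: 0.0
```

Run:
```python
from h import *
print(cur()[0]);delta([.513,-.325,.26],rot(np.radians(-3.5)))
```

```text
[ 0.47785015 -0.22117103  0.30239534]
shift [-101.7   41.    42.3] turn [-0.001 -0.001  0.004]
```

>>> arm_command:
  plan:
    - [[45, -104, 44, 42, 0, 0, 0], [45, -104, 44, 42, 0, 0, 0], [45, -104, 44, 42, 0, 0, 0], [45, -104, 44, 42, 0, 0, 0], [45, -104, 44, 42, 0, 0, 0], [45, -104, 44, 42, 0, 0, 0]]

```text
time_s: 2.6
eef_pos: [0.5156, -0.3248, 0.2605]
tool_rot: [-0.001, 0.727, 0.687, 0.0]
wrist_force: [-0.5, -1.3, 0.2]
finger_gap: 0.0448
grip_force: 0.0
```

Run:
```python
from h import *
print(cur()[0]); C=robot.calibration("wrist")
p,d=robot.grab_frame("wrist"); np.savez("w1.npz",p=p,d=d,**{k:np.array(v) for k,v in C.items()}); cv2.imwrite("pics/w1.png",p[:,:,::-1])
K=np.array(C["mtx"]);M=cv2.Rodrigues(np.array(C["rvec"],float))[0];print(K,-M.T@np.array(C["tvec"]).ravel(),M[2])
delta([.513,-.325,.10],rot(np.radians(-3.5)))
```

```text
[ 0.51562363 -0.32481704  0.26047756]
[[309.70691629   0.         321.78927724]
 [  0.         309.70691629 200.06136574]
 [  0.           0.           1.        ]] [ 0.51987544 -0.25164102  0.42970466] [-0.01697083 -0.29372663 -0.9557388 ]
shift [ -0.7  -3.  161.6] turn [ 0.    -0.     0.006]
```

View pics/w1.png

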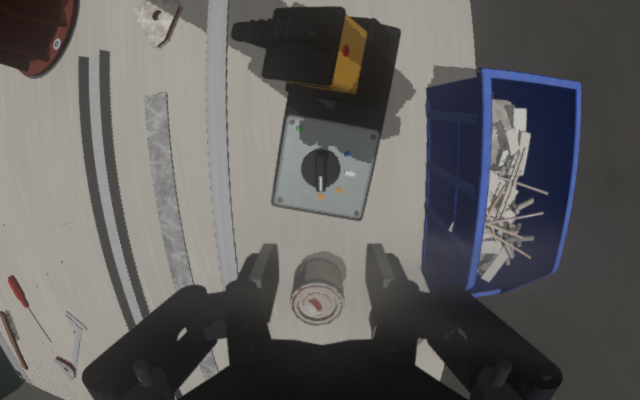

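The wrist view shows the knob at (320,170) with its white pointer line down to the far orange mark at (320,196). The white mark is at (350,174), and the lamp's handle runs left from about (320,35).

```bash
cat >> h.py <<'E'
def wray(z,uv):
    K=z["mtx"];M=cv2.Rodrigues(z["rvec"].astype(float))[0]; o=-M.T@z["tvec"].ravel()
    e=(np.atleast_2d(uv)-K[[0,1],[2,2]])/K[0,0]; th=np.linalg.norm(e,axis=1,keepdims=True)
    return o,np.c_[e/th*np.sin(th),np.cos(th)]@M
def wcast(z,uv,h):
    o,r=wray(z,uv); return o+r*((h-o[2])/r[:,2])[:,None]
def wpts(z):
    v,u=np.mgrid[:400,:640]; uv=np.stack([u,v],-1).reshape(-1,2)
    o,r=wray(z,uv); M=cv2.Rodrigues(z["rvec"].astype(float))[0]
    return (o+r*(z["d"].reshape(-1,1)/(r@M[2])[:,None])).reshape(400,640,3)
E
python3 - <<'E'
from h import *
z=dict(np.load("w1.npz")); p=z["p"].astype(int); P=wpts(z)
bb=np.zeros((400,640),bool); bb[105:225,265:390]=1
g=(bb&(p.min(-1)>85)&(abs(P[...,2]-.04)<.012)).astype(np.uint8)
g=cv2.morphologyEx(cv2.morphologyEx(g,cv2.MORPH_OPEN,np.ones((3,3))),cv2.MORPH_CLOSE,np.ones((9,9)))
c=max(cv2.findContours(g,0,1)[0],key=cv2.contourArea)
print("console",cv2.minAreaRect((wcast(z,c[:,0],.04)[:,:2]*1000).astype(np.float32)))
dk=((p.max(-1)<70)&(P[...,2]>.03)&bb).astype(np.uint8); dk[:, :300]=0; dk[:145]=0;dk[195:]=0; dk[:,342:]=0
c=max(cv2.findContours(dk,0,1)[0],key=cv2.contourArea); (u,v),rad=cv2.minEnclosingCircle(c); print("disc",u,v,rad,wcast(z,[[u,v]],.05))
k=bb&(P[...,2]>.064)&(P[...,2]<.085);k[:, :300]=0; k[:140]=0;k[200:]=0;k[:,345:]=0
print("bar",k.sum(),P[k].mean(0),cv2.minAreaRect((P[k][:,:2]*1000).astype(np.float32)))
print("marks",wcast(z,[[350,174],[339,190],[320,196],[347,154]],.04).round(4))
# lamp: high points
yl=np.zeros_like(bb); yl[0:100,225:400]=1
for lo,hi in((.15,.16),(.16,.17),(.17,.18),(.18,.195),(.195,.21)):
    m=yl&(P[...,2]>lo)&(P[...,2]<hi)
    if m.sum(): v,u=np.nonzero(m); print(lo,m.sum(),P[m].mean(0).round(4),u.min(),u.max(),v.min(),v.max())
E
```

```text
console ((519.2677001953125, -329.15106201171875), (119.36503601074219, 119.5218734741211), 76.19570922851562)
disc 320.5 169.5 20.796733856201172 [[ 0.51376149 -0.3283719   0.05      ]]
bar 403 [ 0.51362985 -0.32621186  0.07435628] ((513.337890625, -327.07537841796875), (45.47676086425781, 11.823588371276855), 86.92446899414062)
marks [[ 0.5513 -0.3383  0.04  ]
 [ 0.5362 -0.3589  0.04  ]
 [ 0.5109 -0.3657  0.04  ]
 [ 0.5484 -0.3121  0.04  ]]
0.15 594 [ 0.5032 -0.1884  0.1538] 230 342 8 83
0.16 532 [ 0.4823 -0.1837  0.1651] 239 329 19 49
0.17 541 [ 0.4872 -0.1851  0.1749] 254 323 18 46
0.18 906 [ 0.5061 -0.1885  0.188 ] 274 321 18 42
0.195 9 [ 0.5157 -0.1897  0.1953] 309 314 22 34
```

>>> arm_command:
  plan:
    - [[45, -2, -2, 40, 0, 0, 0], [45, -2, -2, 80, 0, 0, 0], [45, -2, -2, 120, 0, 0, 0], [45, -2, -2, 150, 0, 0, 0], [45, -2, -2, 175, 0, 0, 0], [45, -2, -2, 190, 0, 0, 0], [45, -2, -2, 200, 0, 0, 0], [45, -2, -2, 203, 0, 0, 0], [45, -2, -2, 203, 0, 0, 0], [45, -2, -2, 203, 0, 0, 0]]

```text
time_s: 3.48
eef_pos: [0.5152, -0.3278, 0.0602]
tool_rot: [0.002, 0.726, 0.687, 0.0]
wrist_force: [-0.5, 0.3, -0.4]
finger_gap: 0.0448
grip_force: 0.0
```

>>> arm_command:
  plan:
    - [[45, 0, -2, 3, 0, 0, 0], [45, 0, -2, 6, 0, 0, 0], [0, 0, -2, 6, 0, 0, 0], [0, 0, -2, 6, 0, 0, 0], [0, 0, -2, 6, 0, 0, 0], [0, 0, -2, 6, 0, 0, 0], [0, 0, -2, 6, 0, 0, 0], [0, 0, -2, 6, 0, 0, 0]]

```text
time_s: 4.15
eef_pos: [0.512, -0.3273, 0.0522]
tool_rot: [0.0, 0.727, 0.687, 0.0]
wrist_force: [-0.2, -0.6, -0.6]
finger_gap: -0.0005
grip_force: 0.0
```

Run:
```python
from h import *
print(cur()[2]); C=robot.calibration("wrist")
p,d=robot.grab_frame("wrist"); np.savez("w2.npz",p=p,d=d,**{k:np.array(v) for k,v in C.items()}); cv2.imwrite("pics/w2.png",cv2.resize(p[100:400,160:480,::-1],None,fx=2,fy=2))
```

```text
{'time_s': 4.15, 'joint_positions': array([-6.84215686e-01,  3.49788378e-01,  1.75794681e+00,  7.06482927e-06,
        1.03378595e+00, -6.28198306e-01]), 'qd': array([ 0.00182956,  0.00030295, -0.00034387,  0.000269  , -0.00043122,
        0.00306319]), 'effort': array([-4.10388151e-03, -4.07986772e+01, -2.60431337e+01, -3.57375129e-04,
        3.62832370e-04,  1.36589415e-05]), 'eef_pos': array([ 0.51197945, -0.32726492,  0.05215014]), 'tool_rot': array([3.50676999e-05, 7.26633228e-01, 6.87025583e-01, 7.61658190e-06]), 'wrist_force': array([-0.22450278, -0.64056862, -0.62318262]), 'ft_torque': array([-0.02516664, -0.00079266, -0.01122863]), 'grip_force': 0.0, 'finger_gap': -0.00046505277431197454}
```

View pics/w2.png

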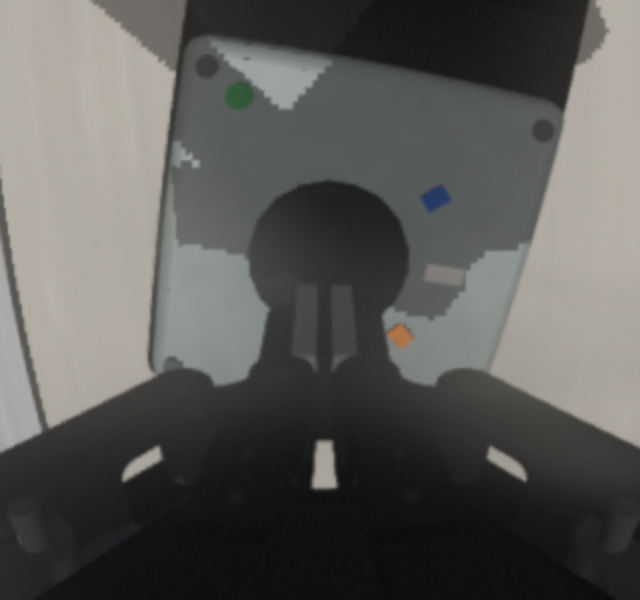

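The crop shows the shut pads at about (325,320) over the knob disc, centred at (328,260). I can't make out the black bar, so I'll check the depth around it.

Run:
```python
from h import *
z=dict(np.load("w2.npz")); P=wpts(z)
for v in range(186,290,5): print(v,(P[v,280:370:6,2]*1000).round().astype(int), P[v,322,:2].round(3))
c=z["p"][180:300,260:390,::-1].astype(float); c=np.clip((c/255)**.45*255*1.0,0,255).astype(np.uint8)
cv2.imwrite("pics/w2b.png",cv2.resize(c,None,fx=4.5,fy=4.5,interpolation=cv2.INTER_CUBIC))
```

```text
186 [41 41 40 41 40 39 40 40 39 41 42 39 40 40 40] [ 0.514 -0.301]
191 [40 39 39 39 40 40 40 43 43 40 40 40 39 41 40] [ 0.514 -0.303]
196 [40 39 40 40 44 48 48 47 48 48 48 40 40 39 39] [ 0.513 -0.305]
201 [39 39 40 45 47 48 56 59 59 52 48 47 43 39 40] [ 0.513 -0.305]
206 [41 39 42 48 47 47 65 66 67 64 48 48 48 40 40] [ 0.513 -0.305]
211 [41 39 47 49 48 48 73 73 73 73 48 49 49 47 40] [ 0.513 -0.306]
216 [39 39 48 48 48 48 74 74 75 74 47 47 48 48 39] [ 0.513 -0.308]
221 [38 48 47 48 47 48 74 75 75 75 47 47 47 48 40] [ 0.513 -0.31 ]
226 [40 47 47 48 48 49 74 75 75 73 48 47 48 48 46] [ 0.513 -0.313]
231 [41 47 48 48 48 48 74 75 75 74 48 48 47 47 47] [ 0.513 -0.316]
236 [40 48 47 47 48 48 75 75 74 73 48 47 47 46 39] [ 0.513 -0.319]
241 [40 47 47 48 48 47 75 75 75 72 47 49 48 47 41] [ 0.512 -0.321]
246 [39 40 48 49 48 87 87 86 88 87 48 47 47 48 39] [ 0.513 -0.319]
251 [41 40 47 85 85 92 92 93 92 92 86 85 48 39 40] [ 0.513 -0.318]
256 [39 39 40 90 90 99 99 98 98 98 91 91 40 39 40] [ 0.513 -0.318]
261 [ 39  40  41  96  95 102 102 104 104 102  96  94  39  39  40] [ 0.513 -0.318]
266 [ 39  40  99 101 101 106 107 107 106 108 100  99  40  40  40] [ 0.513 -0.318]
271 [ 40  40 106 105 105 111 111 112 111 109 106 104 106  40  40] [ 0.513 -0.318]
276 [ 39  41 108 109 110 115 115 116 114 115 108 108 109  39  39] [ 0.513 -0.318]
281 [ 40  40 121 123 122 121 116 115 116 120 123 124 121  39  41] [ 0.512 -0.32 ]
286 [ 41 124 124 126 124 125 125 117 125 125 126 127 124 124  40] [ 0.512 -0.322]
```

View pics/w2b.png

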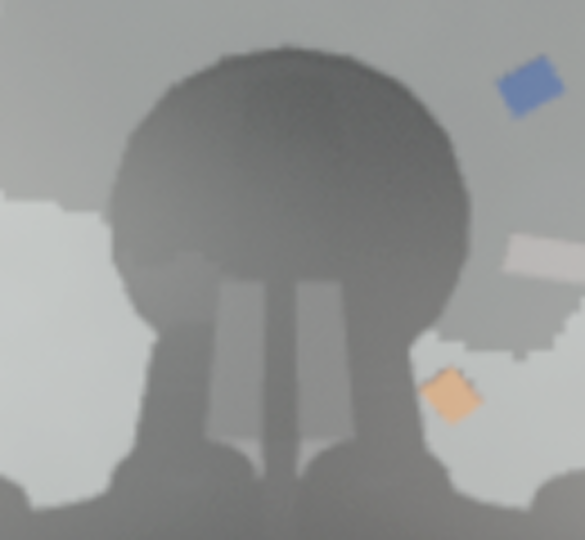

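Run:
```python
from h import *
for f,tp in(("w1.npz",[.5156,-.3248,.2605]),("w2.npz",[.51198,-.32726,.05215])):
    z=dict(np.load(f));P=wpts(z); M=cv2.Rodrigues(z["rvec"].astype(float))[0]; o=-M.T@z["tvec"].ravel()
    T=rot(np.radians(-3.25)).inv().apply(P.reshape(-1,3)-np.array(tp)).reshape(P.shape)
    print(f,"cam in tool",rot(np.radians(-3.25)).inv().apply(o-np.array(tp)).round(4))
    m=(abs(T[...,0])<.02)&(abs(T[...,1])<.06)&(T[...,2]<(.03))&(T[...,2]>-.12); m[:240]=0
    q=T[m]; print(m.sum(), np.percentile(q[:,2],[90,97,99,100]).round(4)); 
    i=np.argsort(-q[:,2])[:8]; print(q[i].round(3))
```

```text
w1.npz cam in tool [ 7.330e-02  1.000e-04 -1.692e-01]
29902 [-0.0662 -0.0449 -0.0367 -0.0283]
[[-0.002  0.023 -0.028]
 [-0.004 -0.023 -0.029]
 [-0.001 -0.022 -0.029]
 [-0.001  0.023 -0.029]
 [-0.002 -0.022 -0.029]
 [-0.002  0.023 -0.029]
 [-0.    -0.022 -0.029]
 [-0.001 -0.022 -0.029]]
w2.npz cam in tool [ 0.0735 -0.0002 -0.1691]
35238 [-0.056   0.0119  0.0127  0.0264]
[[-0.017 -0.059  0.026]
 [-0.017 -0.059  0.026]
 [-0.017 -0.06   0.025]
 [-0.016 -0.057  0.018]
 [-0.015 -0.057  0.018]
 [-0.015 -0.057  0.017]
 [-0.017 -0.057  0.017]
 [-0.016 -0.057  0.017]]
```

The wrist depth shows the real fingertips ending about 29 mm behind the reported TCP: the bar top at 75 mm is visible under tips at about 83 mm. The fingers therefore shut above the bar. I'll open, go 26 mm lower while watching the force, and close again.

>>> arm_command:
  plan:
    - [[45, 0, 0, 0, 0, 0, 0], [45, 0, 0, 0, 0, 0, 0], [45, 0, 0, 0, 0, 0, 0], [45, 0, 0, 0, 0, 0, 0], [45, 0, 0, 6, 0, 0, 0], [45, 0, 0, 12, 0, 0, 0], [45, 0, 0, 18, 0, 0, 0], [45, 0, 0, 22, 0, 0, 0], [45, 0, 0, 26, 0, 0, 0], [45, 0, 0, 26, 0, 0, 0]]

```text
time_s: 5.03
eef_pos: [0.511, -0.3265, 0.0245]
tool_rot: [-0.001, 0.727, 0.687, -0.0]
wrist_force: [0.3, -0.2, -0.2]
finger_gap: 0.0445
grip_force: 0.0
```

>>> arm_command:
  plan:
    - [[0, 0, 0, 0, 0, 0, 0], [0, 0, 0, 0, 0, 0, 0], [0, 0, 0, 0, 0, 0, 0], [0, 0, 0, 0, 0, 0, 0], [0, 0, 0, 0, 0, 0, 0], [0, 0, 0, 0, 0, 0, 0]]

```text
time_s: 5.53
eef_pos: [0.5132, -0.3275, 0.0267]
tool_rot: [0.001, 0.727, 0.687, 0.001]
wrist_force: [4.6, 1.0, -2.0]
finger_gap: 0.0109
grip_force: 61.4
```

>>> arm_command:
  plan:
    - [[0, 0, 0, 0, 0, 0, -0.12], [0, 0, 0, 0, 0, 0, -0.24], [0, 0, 0, 0, 0, 0, -0.36], [0, 0, 0, 0, 0, 0, -0.48], [0, 0, 0, 0, 0, 0, -0.6], [0, 0, 0, 0, 0, 0, -0.72], [0, 0, 0, 0, 0, 0, -0.84], [0, 0, 0, 0, 0, 0, -0.96], [0, 0, 0, 0, 0, 0, -1.08], [0, 0, 0, 0, 0, 0, -1.2], [0, 0, 0, 0, 0, 0, -1.3], [0, 0, 0, 0, 0, 0, -1.4]]

```text
time_s: 6.53
eef_pos: [0.5149, -0.3264, 0.0268]
tool_rot: [0.003, 0.113, 0.994, 0.001]
wrist_force: [8.7, 2.8, -2.9]
finger_gap: 0.0106
grip_force: 63.3
```

>>> arm_command:
  plan:
    - [[0, 0, 0, 0, 0, 0, 0], [0, 0, 0, 0, 0, 0, 0], [45, 0, 0, 0, 0, 0, 0], [45, 0, 0, 0, 0, 0, 0], [45, 0, 0, 0, 0, 0, 0], [45, 0, 0, -20, 0, 0, 0], [45, 0, 0, -55, 0, 0, 0], [45, 0, 0, -95, 0, 0, 0], [45, 0, 0, -135, 0, 0, 0], [65, 0, 0, -175, 0, 0, 0], [65, 0, 0, -210, 0, 0, 0], [65, 0, 0, -210, 0, 0, 0]]

```text
time_s: 7.53
eef_pos: [0.5155, -0.331, 0.2469]
tool_rot: [0.007, 0.113, 0.994, -0.005]
wrist_force: [0.6, -0.3, 1.1]
finger_gap: 0.0648
grip_force: 0.0
```

Run:
```python
from h import *
pp,r,s=cur(); print(pp,r.apply([0,1,0])); C=robot.calibration("wrist")
p,d=robot.grab_frame("wrist"); np.savez("w3.npz",p=p,d=d,**{k:np.array(v) for k,v in C.items()}); cv2.imwrite("pics/w3.png",p[:,:,::-1])
```

```text
[ 0.51554796 -0.33098265  0.24694789] [ 0.22527579  0.97426081 -0.00816683]
```

View pics/w3.png

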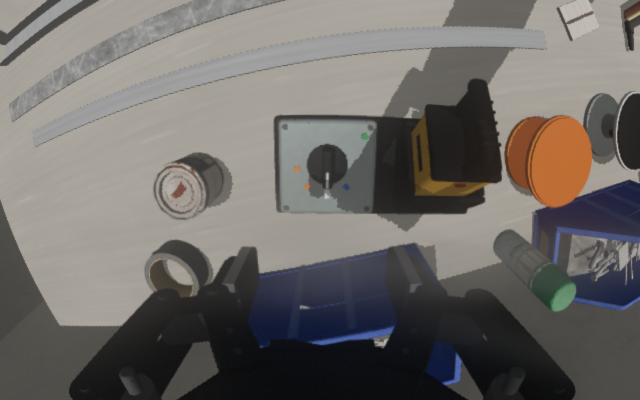

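The knob at (327,165) now points straight down to the white mark at (327,195), which is off. The lamp's handle is at about (485,130). Next I'll measure the knob heading and the handle in the dock frame.

Run:
```python
from h import *
yaw=-.2395; xd=np.array([np.cos(yaw),np.sin(yaw),0]);yd=np.array([-np.sin(yaw),np.cos(yaw),0]); zd=np.array([0,0,1.])
O=np.array([.5452,-.1954,0.]); L=R.from_matrix(np.c_[xd,yd,zd])*R.from_rotvec([0,-.5,0]); F=O+[0,0,.055]
print("lamp z",L.apply([0,0,1]))
for f in("w1.npz","w3.npz"):
    z=dict(np.load(f));P=wpts(z); 
    k=(np.hypot(P[...,0]-.5135,P[...,1]+.327)<.03)&(P[...,2]>.066)&(P[...,2]<.083); r=cv2.minAreaRect((P[k][:,:2]*1000).astype(np.float32)); print(f,"bar",r)
    q=L.inv().apply(P.reshape(-1,3)-F)
    m=(abs(q[:,0])<.06)&(abs(q[:,1])<.05)&(q[:,2]>.105)&(q[:,2]<.16); h=q[m]
    print(m.sum(),"z",np.percentile(h[:,2],[5,50,80,95]).round(4))
    t=h[h[:,2]>.130]; 
    for lo in(-.05,-.035,-.02,-.005,.01,.025,.035):
        s=t[(t[:,0]>lo)&(t[:,0]<lo+.01)]
        if len(s)>5: print(lo,len(s),"y",np.percentile(s[:,1],[3,97]).round(4),"z",np.percentile(s[:,2],[50,90]).round(4))
    print("x range",np.percentile(t[:,0],[2,98]).round(4))
    # body sides
    b=q[(abs(q[:,0])<.06)&(abs(q[:,1])<.055)&(q[:,2]>.05)&(q[:,2]<.095)]; print("body y",np.percentile(b[:,1],[1,50,99]).round(4),"x",np.percentile(b[:,0],[1,50,99]).round(4))
```

```text
lamp z [-0.46574115  0.11372785  0.87758256]
w1.npz bar ((513.337890625, -327.07537841796875), (45.47676086425781, 11.823588371276855), 86.92446899414062)
2213 z [0.1109 0.1368 0.1378 0.1384]
-0.05 55 y [-0.01    0.0056] z [0.137  0.1381]
-0.035 152 y [-0.0106  0.0057] z [0.1372 0.1383]
-0.02 174 y [-0.0106  0.0069] z [0.1374 0.1382]
-0.005 200 y [-0.0106  0.0062] z [0.1373 0.1383]
0.01 217 y [-0.0104  0.006 ] z [0.1375 0.1383]
0.025 237 y [-0.0102  0.007 ] z [0.1371 0.1381]
0.035 269 y [-0.0093  0.0059] z [0.136  0.1378]
x range [-0.0415  0.0422]
body y [-0.0395 -0.013   0.0349] x [-0.0383  0.0183  0.0375]
w3.npz bar ((513.4263916015625, -327.8440246582031), (11.422429084777832, 47.60273361206055), 77.04098510742188)
2461 z [0.1112 0.1364 0.1378 0.1385]
-0.05 74 y [-0.0105  0.0042] z [0.1368 0.1379]
-0.035 178 y [-0.011   0.0054] z [0.1369 0.1382]
-0.02 205 y [-0.011  0.006] z [0.1372 0.1384]
-0.005 217 y [-0.0108  0.0063] z [0.1373 0.1383]
0.01 225 y [-0.0107  0.0057] z [0.1373 0.1384]
0.025 231 y [-0.0105  0.0054] z [0.1371 0.138 ]
0.035 197 y [-0.0104  0.0049] z [0.1361 0.1378]
x range [-0.0421  0.0412]
body y [-0.04   -0.0227  0.0302] x [-0.0385  0.0056  0.0372]
```

```bash
cat >> h.py <<'E'
yaw=-.2395; xd=np.array([np.cos(yaw),np.sin(yaw),0]);yd=np.array([-np.sin(yaw),np.cos(yaw),0])
L=R.from_matrix(np.c_[xd,yd,[0,0,1]])*R.from_rotvec([0,-.5,0]); F=np.array([.5452,-.1954,.055])
HT=rot(np.pi/2+yaw,-.5)
def lp(z,y=-.0022): return F+L.apply([0,y,z])
E
python3 - <<'E'
from h import *
print(HT.apply([0,0,1]),HT.apply([0,1,0]),lp(.195)); delta(lp(.195),HT)
E
```

```text
[ 0.46574115 -0.11372785 -0.87758256] [0.23721693 0.9714567  0.        ] [ 0.4538586  -0.17536027  0.2261286 ]
shift [ 93.7 137.1  15.1] turn [-0.002 -0.49   0.013]
```

>>> arm_command:
  plan:
    - [[60, 35, 20, -5, 0, -0.1, 0], [60, 60, 50, 0, 0, -0.2, 0], [60, 80, 90, 5, 0, -0.3, 0], [60, 94, 125, 10, 0, -0.4, 0], [60, 94, 137, 15, -0.002, -0.49, 0.013], [60, 94, 137, 15, -0.002, -0.49, 0.013], [60, 94, 137, 15, -0.002, -0.49, 0.013], [60, 94, 137, 15, -0.002, -0.49, 0.013], [60, 94, 137, 15, -0.002, -0.49, 0.013]]

```text
time_s: 8.33
eef_pos: [0.4528, -0.1747, 0.2235]
tool_rot: [0.242, 0.116, 0.963, -0.028]
wrist_force: [-0.2, 1.2, 0.7]
finger_gap: 0.0599
grip_force: 0.0
```

Run:
```python
from h import *
print(cur()[0]); delta(lp(.195),HT); delta(lp(.085),HT)
C=robot.calibration("wrist"); p,d=robot.grab_frame("wrist"); z=dict(p=p,d=d,**{k:np.array(v) for k,v in C.items()}); np.savez("w4.npz",**z)
P=wpts(z); q=L.inv().apply(P.reshape(-1,3)-F); t=q[(abs(q[:,0])<.035)&(abs(q[:,1])<.03)&(q[:,2]>.13)&(q[:,2]<.145)]
print("handle",len(t),np.percentile(t[:,1],[3,97]).round(4),np.median(t[:,2]))
tp,r,_=cur(); g=r.inv().apply(P.reshape(-1,3)-tp); m=(abs(g[:,0])<.02)&(abs(abs(g[:,1])-.035)<.02)&(g[:,2]>-.08)&(g[:,2]<.015); g=g[m]
for sgn in(1,-1):
    a=g[g[:,1]*sgn>0]; print("tip",len(a),a[np.argsort(-a[:,2])[:3]].round(3))
```

```text
[ 0.45283212 -0.17467424  0.22354639]
shift [-2.2 -0.4 -1.7] turn [ 0.003 -0.008 -0.002]
shift [ -3.1  -0.7 108.3] turn [ 0.003 -0.008 -0.002]
handle 1979 [-0.0096  0.0073] 0.1376136096793718
tip 2427 [[ 0.     0.029 -0.031]
 [-0.001  0.029 -0.031]
 [-0.001  0.028 -0.032]]
tip 2357 [[-0.002 -0.032 -0.031]
 [ 0.    -0.032 -0.032]
 [ 0.001 -0.031 -0.032]]
```

>>> arm_command:
  plan:
    - [[60, -2, 1, 25, 0, 0, 0], [60, -2, 1, 50, 0, 0, 0], [60, -2, 1, 70, 0, 0, 0], [60, -2, 1, 85, 0, 0, 0], [60, -2, 1, 97, 0, 0, 0], [60, -2, 1, 105, 0, 0, 0], [60, -2, 1, 108, 0, 0, 0], [60, -2, 1, 108, 0, 0, 0], [60, -2, 1, 108, 0, 0, 0]]

```text
time_s: 9.13
eef_pos: [0.5033, -0.1842, 0.1275]
tool_rot: [0.241, 0.116, 0.963, -0.027]
wrist_force: [-0.0, 0.0, 0.3]
finger_gap: 0.0597
grip_force: 0.0
```

>>> arm_command:
  plan:
    - [[0, 0, 0, 0, 0, 0, 0], [0, 0, 0, 0, 0, 0, 0], [0, 0, 0, 0, 0, 0, 0], [0, 0, 0, 0, 0, 0, 0], [0, 0, 0, 0, 0, 0, 0], [0, 0, 0, 0, 0, 0, 0]]

```text
time_s: 9.63
eef_pos: [0.5027, -0.1841, 0.1276]
tool_rot: [0.242, 0.116, 0.963, -0.027]
wrist_force: [-5.6, -0.5, 5.7]
finger_gap: 0.0173
grip_force: 59.4
```

Run:
```python
from h import *
tp,r,s=cur(); print(L.inv().apply(tp-F).round(4),(HT.inv()*r).as_rotvec().round(4),s["wrist_force"],s["ft_torque"])
```

```text
[-0.0037  0.0009  0.0848] [-0.0038  0.009   0.0011] [-5.56281327 -0.48493543  5.68354133] [-0.11015826  0.55636475 -0.09253593]
```

>>> arm_command:
  plan:
    - [[0, 0, 0, -6, 0, 0, 0], [0, 0, 0, -12, 0, 0, 0], [0, 0, 0, -18, 0, 0, 0], [0, 0, 0, -24, 0, 0, 0], [0, 0, 0, -30, 0, 0, 0], [0, 0, 0, -38, 0, 0, 0], [0, 0, 0, -46, 0, 0, 0], [0, 0, 0, -54, 0, 0, 0], [0, 0, 0, -62, 0, 0, 0], [0, 0, 0, -70, 0, 0, 0], [0, 0, 0, -70, 0, 0, 0]]

```text
time_s: 10.55
eef_pos: [0.4706, -0.1764, 0.1904]
tool_rot: [0.242, 0.116, 0.963, -0.027]
wrist_force: [1.3, -0.4, -3.9]
finger_gap: 0.0169
grip_force: 59.5
```

Run:
```python
from h import *
tp,r,s=cur(); print(L.inv().apply(tp-F).round(4),s["wrist_force"],s["ft_torque"])
C=robot.calibration("wrist"); p,d=robot.grab_frame("wrist"); np.savez("w5.npz",p=p,d=d,**{k:np.array(v) for k,v in C.items()}); cv2.imwrite("pics/w5.png",p[:,:,::-1])
```

```text
[-0.0026  0.0007  0.1557] [ 1.26344409 -0.42313047 -3.85106991] [ 0.14023338  0.71378925 -0.02748961]
```

View pics/w5.png

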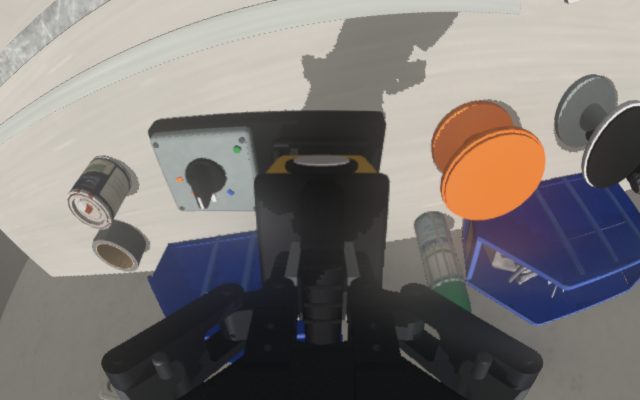

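The lamp is in the grip and out of the cradle: its body top spans (260–388,175–340), and the lens rim shows at (320,160). The knob is still on white. I'll measure how far the lamp has turned in the grip.

```bash
cat >> h.py <<'E'
def lampfit(z,tp,r):
    P=wpts(z).reshape(-1,3); g=r.inv().apply(P-tp)
    m=(abs(g[:,1])<.036)&(abs(g[:,1])>.02)&(g[:,0]>-.0)&(g[:,0]<.05)&(abs(g[:,2]+.002)<.025); a=g[m]
    for _ in range(4):
        A=np.c_[a[:,:2],np.ones(len(a))]; c=np.linalg.lstsq(A,a[:,2],rcond=None)[0]; e=a[:,2]-A@c; a=a[abs(e)<max(.002,1.5*e.std())]
    print("top plane n",len(a),"z0",c[2].round(4),"slope",c[:2].round(3),"x rng",np.percentile(a[:,0],[1,99]).round(4),"resid",e.std().round(4))
    b=g[(abs(g[:,2]-c[:2]@g[:,:2].T-c[2])<.004)&(abs(g[:,0])<.06)&(abs(g[:,1])<.06)]; print("top y",np.percentile(b[:,1],[1,99]).round(4),"x max",np.percentile(b[:,0],[0.5,99.5]).round(4))
E
python3 - <<'E'
from h import *
z=dict(np.load("w5.npz"));tp,r,_=cur(); lampfit(z,tp,r)
E
```

```text
top plane n 3443 z0 -0.0065 slope [0.018 0.008] x rng [0.0005 0.0377] resid 0.0007
top y [-0.0393  0.0356] x max [-0.0262  0.0384]
```

```bash
cat >> h.py <<'E'
UP=rot(np.pi/2+yaw)*R.from_rotvec([-.008,.018,0])
E
python3 - <<'E'
from h import *
tp,r,_=cur(); delta(tp+[0,0,.09],r); delta([.47,-.17,.285],UP); delta([.541,.18,.285],UP)
E
```

```text
shift [-42.5   0.4 -79.3] turn [0. 0. 0.]
shift [-43.    6.5 -84.9] turn [-0.004  0.51   0.001]
shift [-30.  363.4 -90.2] turn [-0.004  0.51   0.001]
```

>>> arm_command:
  plan:
    - [[0, -8, 0, -15, 0, 0, 0], [0, -18, 0, -34, 0, 0.05, 0], [0, -28, 0, -53, 0, 0.1, 0], [0, -38, 0, -70, 0, 0.16, 0], [0, -43, 2, -80, 0, 0.22, 0], [0, -43, 3, -85, 0, 0.28, 0], [0, -43, 6, -85, -0.002, 0.34, 0], [0, -43, 10, -85, -0.003, 0.4, 0], [0, -43, 18, -85, -0.004, 0.45, 0], [0, -43, 30, -85, -0.004, 0.48, 0.001], [0, -42, 46, -86, -0.004, 0.5, 0.001], [0, -41, 64, -86, -0.004, 0.51, 0.001]]

```text
time_s: 11.6
eef_pos: [0.4828, -0.1134, 0.2836]
tool_rot: [-0.009, 0.12, 0.993, 0.006]
wrist_force: [-0.3, -0.0, -4.3]
finger_gap: 0.0169
grip_force: 59.5
```

Run:
```python
from h import *
print(cur()[2]["wrist_force"]);delta([.541,.18,.285],UP)
```

```text
[-0.25536792 -0.03752721 -4.25174572]
shift [ 13.2 298.8   1.6] turn [ 0.001 -0.001 -0.   ]
```

>>> arm_command:
  plan:
    - [[0, 1, 22, 0, 0, 0, 0], [0, 2, 50, 0, 0, 0, 0], [0, 4, 80, 0, 0, 0, 0], [0, 5, 110, 0, 0, 0, 0], [0, 6, 140, 0, 0, 0, 0], [0, 8, 170, 0, 0, 0, 0], [0, 9, 200, 0, 0, 0, 0], [0, 10, 228, 0, 0, 0, 0], [0, 11, 254, 0, 0, 0, 0], [0, 12, 276, 0, 0, 0, 0], [0, 13, 290, 0, 0, 0, 0], [0, 13, 297, 0, 0, 0, 0]]

```text
time_s: 12.6
eef_pos: [0.5394, 0.1803, 0.2864]
tool_rot: [-0.009, 0.118, 0.993, 0.006]
wrist_force: [-0.4, -0.7, -5.6]
finger_gap: 0.017
grip_force: 59.4
```

>>> arm_command:
  plan:
    - [[0, 0, 0, 0, 0, 0, 0], [0, 0, 0, 0, 0, 0, 0], [0, 0, 0, 0, 0, 0, 0]]

```text
time_s: 12.85
eef_pos: [0.539, 0.1771, 0.2868]
tool_rot: [-0.009, 0.12, 0.993, 0.005]
wrist_force: [-0.2, -0.7, -4.6]
finger_gap: 0.017
grip_force: 59.5
```

Run:
```python
from h import *
tp,r,s=cur(); print(tp,s["wrist_force"]);delta([.5414,.1801,.285],UP)
C=robot.calibration("wrist"); p,d=robot.grab_frame("wrist"); z=dict(p=p,d=d,**{k:np.array(v) for k,v in C.items()}); np.savez("w6.npz",**z); lampfit(z,tp,r)
print("lamp up in world",r.apply([.018,.008,-1]))
P=wpts(z); 
m=(np.hypot(P[...,0]-.541,P[...,1]-.18)<.09)&(P[...,2]>.07)&(P[...,2]<.13); q=P[m]; print(m.sum(),np.median(q[:,2]),np.percentile(q,[1,99],axis=0).round(4))
u,dp=robot.grab_frame("top"); T=pts("top",dp); 
m=(np.hypot(T[...,0]-.541,T[...,1]-.18)<.075)&(T[...,2]>.065)&(T[...,2]<.11); print(m.sum(),np.median(T[m][:,2])); cv2.imwrite("pics/w6.png",p[:,:,::-1])
```

```text
[0.53901321 0.17705132 0.28675927] [-0.19819329 -0.68271003 -4.56464836]
shift [-1.6  3.5  1.8] turn [ 0.    -0.002 -0.   ]
top plane n 3445 z0 -0.006 slope [0.024 0.008] x rng [0.0005 0.0373] resid 0.0007
top y [-0.0395  0.0355] x max [-0.0263  0.038 ]
lamp up in world [ 2.00087732e-03 -6.23641017e-04  1.00019179e+00]
2682 0.09074493337706452 [[0.4793 0.1288 0.0854]
 [0.5454 0.2428 0.0926]]
458 0.0895804835185395
```

View pics/w6.png

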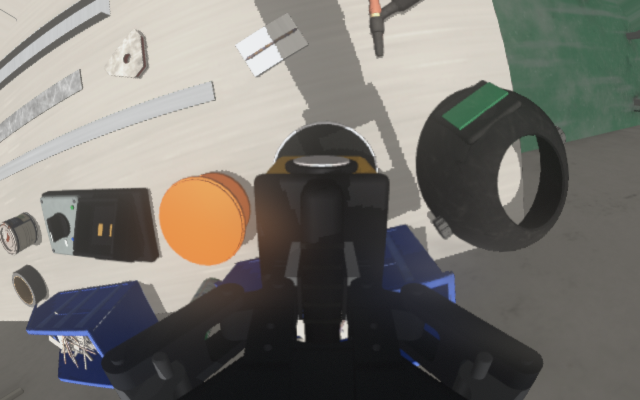

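The lamp hangs over the black plate at (325,140), with the tilt under 0.01 rad. Plate height is about 90 mm, so I expect contact after roughly 112 mm of descent.

>>> arm_command:
  plan:
    - [[0, -2, 3, 12, 0, 0.003, 0], [0, -2, 6, 30, 0, 0.006, 0], [0, -2, 6, 48, 0, 0.006, 0], [0, -2, 6, 64, 0, 0.006, 0], [0, -2, 6, 78, 0, 0.006, 0], [0, -2, 6, 88, 0, 0.006, 0], [0, -2, 6, 95, 0, 0.006, 0], [0, -2, 6, 99, 0, 0.006, 0], [0, -2, 6, 101, 0, 0.006, 0], [0, -2, 6, 101, 0, 0.006, 0], [0, -2, 6, 101, 0, 0.006, 0]]

```text
time_s: 13.87
eef_pos: [0.5413, 0.1851, 0.187]
tool_rot: [-0.012, 0.119, 0.993, 0.006]
wrist_force: [-0.4, 0.0, -4.5]
finger_gap: 0.017
grip_force: 59.4
```

Run:
```python
from h import *
tp,r,s=cur(); print(tp,s["wrist_force"]); delta([.542,.182,tp[2]],UP*R.from_rotvec([0,.006,0])); print("lamp up",r.apply([.024,.008,-1]))
```

```text
[0.54131581 0.18510394 0.1869631 ] [-0.43893497  0.01989602 -4.45328683]
shift [-1.4 -2.9 -0.1] turn [ 0.002 -0.     0.001]
lamp up [ 1.22480758e-06 -1.88133096e-03  1.00031818e+00]
```

>>> arm_command:
  plan:
    - [[0, -1, -1, 1, 0, 0, 0], [0, -1, -2, 2, 0, 0, 0], [0, -1, -3, 4, 0, 0, 0], [0, -1, -3, 6, 0, 0, 0], [0, -1, -3, 8, 0, 0, 0], [0, -1, -3, 9, 0, 0, 0], [0, -1, -3, 9, 0, 0, 0]]

```text
time_s: 14.45
eef_pos: [0.5404, 0.182, 0.1765]
tool_rot: [-0.013, 0.119, 0.993, 0.006]
wrist_force: [-0.0, -0.3, -4.8]
finger_gap: 0.017
grip_force: 59.5
```

>>> arm_command:
  plan:
    - [[0, 0, 0, 1, 0, 0, 0], [0, 0, 0, 2, 0, 0, 0], [0, 0, 0, 3, 0, 0, 0], [0, 0, 0, 3, 0, 0, 0]]

```text
time_s: 14.78
eef_pos: [0.5408, 0.1822, 0.1748]
tool_rot: [-0.012, 0.119, 0.993, 0.006]
wrist_force: [-2.7, 0.2, -0.2]
finger_gap: 0.0171
grip_force: 60.1
```

>>> arm_command:
  plan:
    - [[0, 0, 0, 0, 0, 0, 0], [0, 0, 0, 0, 0, 0, 0], [22, 0, 0, 0, 0, 0, 0], [28, 0, 0, 0, 0, 0, 0], [35, 0, 0, 0, 0, 0, 0], [45, 0, 0, 0, 0, 0, 0], [60, 0, 0, 0, 0, 0, 0], [60, 0, 0, 0, 0, 0, 0], [60, 0, 0, 0, 0, 0, 0], [60, 0, 0, 0, 0, 0, 0]]

```text
time_s: 15.62
eef_pos: [0.5406, 0.182, 0.174]
tool_rot: [-0.012, 0.119, 0.993, 0.006]
wrist_force: [-0.0, -0.4, 0.3]
finger_gap: 0.0597
grip_force: 0.0
```

>>> arm_command:
  plan:
    - [[60, 0, 0, -5, 0, 0, 0], [60, 0, 0, -15, 0, 0, 0], [60, 0, 0, -30, 0, 0, 0], [60, 0, 0, -50, 0, 0, 0], [60, 0, 0, -75, 0, 0, 0], [60, 0, 0, -100, 0, 0, 0], [60, 0, 0, -130, 0, 0, 0], [60, 0, 0, -160, 0, 0, 0], [60, 0, 0, -180, 0, 0, 0], [60, 0, 0, -180, 0, 0, 0]]

```text
time_s: 16.45
eef_pos: [0.5476, 0.1798, 0.3621]
tool_rot: [-0.006, 0.119, 0.993, 0.008]
wrist_force: [0.7, 0.1, 0.6]
finger_gap: 0.0599
grip_force: 0.0
```

Run:
```python
from h import *
tp,r,s=cur(); print(tp,s["wrist_force"])
C=robot.calibration("wrist"); p,d=robot.grab_frame("wrist"); z=dict(p=p,d=d,**{k:np.array(v) for k,v in C.items()}); cv2.imwrite("pics/w7.png",p[:,:,::-1])
P=wpts(z).reshape(-1,3); a=P[(np.hypot(P[:,0]-.541,P[:,1]-.18)<.06)&(abs(P[:,2]-.178)<.012)]
for _ in range(4):
    A=np.c_[a[:,:2]-[.541,.18],np.ones(len(a))]; c=np.linalg.lstsq(A,a[:,2],rcond=None)[0]; e=a[:,2]-A@c; a=a[abs(e)<.003]
print("top plane",len(a),c.round(4)); print("rect",cv2.minAreaRect((a[:,:2]*1000).astype(np.float32)))
```

```text
[0.54761447 0.17982169 0.36208443] [0.70868181 0.10410606 0.56391737]
top plane 3111 [ 0.0036 -0.0016  0.1798]
rect ((539.7839965820312, 180.28611755371094), (77.02632141113281, 78.4660873413086), 76.26525115966797)
```

View pics/w7.png

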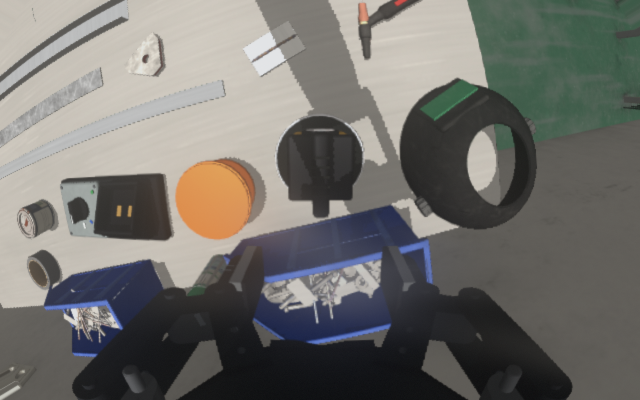

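The lamp stands upright on the black plate at (320,160). Its centre is at (0.540, 0.180), about 2 mm from the plate's, and its tilt is under 0.005 rad. The gripper is clear, the knob at (78,208) is still on white, and the can and tin are standing. I'll hand it in.

```bash
python3 -c "
from h import *
print(robot.job_done())"
```

```text
the job is handed in; nothing more can be done
None
```

The job is handed in: the selector was turned to the white mark first, then the lamp was set down upright on the black rest, about 2 mm off centre; the can and tin were not touched, and it took about 16.5 s.

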